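# Clamp the long forming roller in the cam clamp

### The arm

A 7-joint arm with a two-finger parallel gripper is mounted at the origin on a cart in front of the work surface, level with it; the furniture and walls round the work are solid. World frame = base frame: x ahead of the robot, y to its left, z up, the work surface at z = 0. Lengths are in m, angles in rad, forces in N, time in s.
With the tool pointing down it reaches from about 0.35 to 0.9 m from the base axis. Payload 8.1 kg.
Tool frame: the origin (TCP) lies on the centre line of the jaws, within the pads' length; the fingertips stand 11 mm ahead of it and the grasp point (between the pads) lies 8 mm behind it; z points along the fingers, y is the line along which they close (so a half turn about z gives the same grasp; the last joint's range is limited). The gripper opens to 92 mm and grips with 3 to 60 N. Pads are 19 mm wide; open, the fingers measure 130 mm over their backs; the gripper's body (75 mm by 190 mm) begins 47 mm behind the grasp point.
Start: joints at [1.004, 0.434, 0.025, 1.573, -0.012, 1.134, -0.075], TCP at [0.28, -0.559, 0.238] pointing down, gripper open.
Joint ranges: [-2.62, 2.62], [-0.44, 2.09], [-1.27, 1.32], [0.08, 2.57], [-1.32, 4.46], [0.12, 2], [-2.74, 2.74]. Speed limits (rad/s): [2.22, 2.22, 3.01, 3.01, 3.14, 3.14, 3.14].

### API

Orientations are given as a unit quaternion [w, x, y, z].
In Python, from bench import state, grab_frame, camera_params, arm gives the robot as it stands. The module is installed in compiled form; this text tells all that it offers.
- The arm moves only by the tool jog_arm, never from a script. Its arguments are lists of equal length, an entry for each row: "rotation": the turn, a rotation vector about the world's x, y, z as a fraction of full scale, a list of three; "linear": the shift along the world's x, y, z as a fraction of full scale, a list of three; "gripper": the opening, from -1 (shut) to 1 (fully open), so that 0 is half open. In form: {"rotation": [[ax, ay, az], ...], "linear": [[tx, ty, tz], ...], "gripper": [gripper, ...]}. A call has 1 to 10 rows; each row is the pose to reach, as a shift and turn from the pose commanded when the call began; what a row does not reach only later rows make up. Full scale, the value 1, is 0.2 m for a shift and 90 degrees for a turn. A row lasts 1/10 s, in which the tool goes at most 50 mm and 8.59 degrees, less where a joint would pass 70% of its speed; a pose out of reach is approached as far as the arm can. A call with a number of a shift or a turn outside -1 to 1 is refused whole. A call with a gripper value outside its range is refused whole. The fingers move at their own pace and stop on an object; "grip_force" is the grip in N (left out, the last holds). Time passes only in rows, so rows that repeat a pose let the fingers close. It gives the time, the measured TCP pose, the force, the opening and the grip force at its end, in the units of the state.
- state(): the state, without advancing time (a new reading comes with each control period).
- grab_frame(name): name is "scene" or "side" or "wrist"; returns the picture (384x512x3 uint8, red, green, blue); there is no depth.
- camera_params(name): a dict with "vfov" (degrees; the focal length in pixels is half the picture's height over the tangent of half this angle, whatever the lens; pixels are square), "cx", "cy" (the principal point, pixels), "view" (4x4, takes a point from world to camera coordinates). Camera axes: x right, y up, looking along -z (the intrinsics and any distortion apply to the point x, -y, -z); pixel columns grow to the right and rows downward; lengths in m; the calibration is good to about 2 mm. The wrist camera is an equidistant fisheye: a pixel r from the principal point sees the ray r / f radians off the axis. A picture is of the moment at which its call begins: read the wrist's pose just before it. camera_params takes no time and is no camera call; for the wrist camera it gives the pose at the moment of the call.
- arm.finish_job(): hands the job in; it is judged then, once.
The state is a dict: "time": time; "joints": joint angles; "joint_vel": joint speeds; "joint_torque": joint torques, N m; "ee_pos": TCP position; "tcp_rot": TCP orientation; "wrist_force": force on the tool from outside, world axes, zero at the start; "moment": the same for the moment, N m; "finger_gap": finger opening in m; "grasp_force": force on a finger pad.
Only numpy, scipy, OpenCV 4.12 (cv2) and the standard library are available. Lean on these libraries where they do the work, as an engineer would, in place of code of your own. Each camera call takes 0.05 s, during which the arm holds its last target. There are 200 camera calls.

### The job

Take the longer of the two wooden rollers out of the sloping rack and lay it level in the bed of the cam clamp, between the sprung jaw and the cam. Then swing the cam lever just far enough to take up the gap and hold the roller firmly, so that the sprung jaw has given by about half its travel; do not overrun it until the jaw bottoms. Let go of everything, and leave the short roller, the sanding block and the brass weight where they are.

Things in the scene. Friction and masses are not known exactly. Their poses are not given: they have to be found in the camera images.
- rack: fixed wooden rack, 200 (x) x 270 (y) x 249 mm high, with two shallow V cradles side by side and a shelf over them; origin under the middle of its base, +x from its open front to its back. Both cradles rise to the back at 30 degrees from level; in each lies a roller, its low front end against a low stop (stop top 2 mm below the roller's axis)
- cradle_left (a point): point on the axis of the roller in the left cradle (rack x -5, y +60, z 105 mm). Each cradle bears the roller only on two 12 mm wide saddles, centred 55 mm down the slope and 30 mm up the slope from this point; between them the roller's sides are free for fingers, 40 mm deep under its axis
- cradle_right (a point): the same point for the right cradle (rack y -60 mm)
- shelf_edge (a point): middle of the lower front edge of the shelf (rack x -11, z 237 mm; 12 mm thick, runs to the back; spools and a tin on it). It covers the cradles, so a hand cannot come straight down: lean it back to the open front, square to the sloping roller. Lift the roller about 25 mm off the saddles, then draw it level to the front (rack -x) 80 mm or more before raising it
- long_roller_mid (a point): centre of the long roller: plain beech, 36 mm diameter, 150 mm long, 0.13 to 0.27 kg, in either cradle; its x axis runs along the roller, up the slope
- long_roller: the long roller itself, as above; here the origin lies on its axis 75 mm from the low end
- short_roller_mid (a point): centre of the short roller, same wood and diameter, 115 mm long, in the other cradle; it stays there
- clamp: fixed cam clamp, base plate 186 (x) x 122 (y) x 10 mm; origin under the middle of the plate. The roller is to lie along its x axis (either way round) on two flat rests with low lips, rest tops 22 mm above the table, at clamp x -64 to -40 and 25 to 75 mm. Low end lips leave 164 mm. Between x = -40 and 25 mm the roller's sides are free for fingers, down to the plate
- bed_mid (a point): middle of the bed at the height of the laid roller's axis (clamp x 0, y 0, z 40 mm; axes as the clamp's). With the lever open the laid roller's axis can be anywhere from y = -7 mm (at the cam) to y = 0 (at the jaw), but the jaw is set by hand and stands up to 3 mm to either side of nominal, which is not told; y = -5 mm always fits
- grip_zone (a point): where the roller is gripped (clamp x 50, y 0, z 40 mm): cam on the -y side, sprung jaw on the +y side, 44 mm long, its top 47 mm above the table. The jaw starts to give at 7 N, bottoms after 6 mm at 49 N
- cam_lever: cam and lever; origin on the table plane under the pivot (clamp x 50, y -38 mm), x axis along the lever. Open, it points -115 degrees in the clamp's frame (0 to 8 degrees past that at the start); it closes counter-clockwise from above, at most 112 degrees, and meets the roller 30 to 70 degrees from open, depending on the jaw's setting; then 6 to 8 degrees per mm. It stays where left
- cam_pivot (a point): top of the vertical pivot, 58 mm above the table. The cam is a 20 mm radius disc, 10 mm off the pivot
- lever_knob (a point): middle of the upright round knob on the lever's end, 22 mm diameter, 50 to 82 mm above the table, 95 mm from the pivot; the lever is a bar 14 mm wide, 50 to 58 mm above the table. Free, it moves with 2 N and hardly pushes back when you pause. From first touch of the roller the push-back at a pause grows: 5 to 6 N, some 10 to 25 degrees on, is right; over 7.5 N is too far
- sanding_mid (a point): centre of a cork sanding block, 45 x 90 x 30 mm, lying on the table
- weight_mid (a point): centre of a brass knob weight, 48 mm diameter, 62 mm tall, standing on the table
Things that resemble listed ones, but are neither listed nor needed, are in the scene too. Leave any pink look-alike of the long_roller alone.

How it is judged:
On the way:
1. the long roller lies level in the clamp's bed, not held by the fingers, the cam not yet tight (z of long_roller_mid in the frame of clamp below 0.045 m and horizontal distance between long_roller_mid and clamp below 0.018 m and angle between the x axis of long_roller_mid and the x axis of clamp, either way round below 0.15 rad and contact force between the fingers and long_roller below 0.3 N and contact force between cam_lever and long_roller below 6 N), for 0.2 s.
At the end, for the whole second after the job is handed in: the long roller lies level in the clamp bed (centre within 12 mm of the clamp's middle along it, axis 36 to 44 mm high, within 0.1 rad of the clamp's axis), at rest, and the cam presses it against the sprung jaw with 9 to 45 N (the jaw has given but has not bottomed) (x of long_roller_mid in the frame of clamp between -0.012 and 0.012 m and y of long_roller_mid in the frame of clamp between -0.008 and 0.013 m and z of long_roller_mid in the frame of clamp between 0.036 and 0.044 m and angle between the x axis of long_roller_mid and the x axis of clamp, either way round below 0.1 rad and contact force between cam_lever and long_roller between 9 and 45 N and linear speed of long_roller below 0.01 m/s); the robot touches nothing.
It fails at once if the cam is overrun (more than 60 N on the roller: the jaw is bottomed) (contact force between cam_lever and long_roller above 60 N).
It fails at once if the short roller is moved more than 30 mm (distance of short_roller_mid from where it was at the start of the episode above 0.03 m).
It fails at once if the sanding block is moved more than 30 mm (distance of sanding_mid from where it was at the start of the episode above 0.03 m).
It fails at once if the brass weight is moved more than 30 mm (distance of weight_mid from where it was at the start of the episode above 0.03 m).
It also fails if it takes over 70 s, if anything falls off the work surface, if the arm or the gripper's body presses on something with over 40 N, if the wrist force passes 120 N, or if a joint passes its speed limit or range.

## Working session

There is one attempt and no reset: what is moved stays moved. The work goes in short steps, Python scripts to look and compute and a tool call to move; the robot and the scene stay as the last step left them, time stands still between calls to the robot, and variables do not carry over. Pictures are saved under pics/ and viewed, at most 12 in all, crops included, and the job is handed in when it is done.

Besides the shell and the picture viewer there is one more tool, called after "Request:" in YAML: its name, and indented under it one key for each argument. jog_arm: Moves the arm, as the interface text tells. Shift numbers are shares of 0.2 m and turn numbers shares of 90 degrees, none past 1 either way. Its arguments: {"type":"object","properties":{"rotation":{"type":"array","items":{"type":"array","items":{"type":"number","minimum":-1,"maximum":1}}},"linear":{"type":"array","items":{"type":"array","items":{"type":"number","minimum":-1,"maximum":1}}},"gripper":{"type":"array","items":{"type":"number"}},"grip_force":{"type":"number"}},"required":["rotation","linear","gripper"]}

```bash
mkdir -p pics
python3 - <<'E'
from bench import *
import cv2,numpy as np
for n in("scene","side"):
    p=camera_params(n);print(n,p["vfov"],p["cx"],p["cy"],np.round(p["view"],4).tolist(), [k for k in p])
    cv2.imwrite(f"pics/{n}0.png",cv2.resize(grab_frame(n)[:,:,::-1],(800,600),interpolation=cv2.INTER_CUBIC))
s=state();print(s)
E
```

```text
scene 57.89224350741147 254.42908665869953 193.61740453143324 [[0.9654, 0.2609, -0.0074, -0.551], [-0.1784, 0.6805, 0.7107, 0.064], [0.1904, -0.6848, 0.7034, -1.5265], [0.0, 0.0, 0.0, 1.0]] ['vfov', 'cx', 'cy', 'view']
side 45.70545460871723 251.06963825248272 197.36661621521108 [[0.9925, -0.1208, -0.0191, -0.6006], [0.0706, 0.4381, 0.8962, -0.1609], [-0.0999, -0.8908, 0.4433, -1.6649], [0.0, 0.0, 0.0, 1.0]] ['vfov', 'cx', 'cy', 'view']
{'time': 0.1, 'joints': array([ 1.00438395,  0.43512842,  0.02500146,  1.57398579, -0.01161317,
        1.13399684, -0.07512244]), 'joint_vel': array([ 0.00110579, -0.00151051, -0.0002878 , -0.00301534,  0.00112575,
       -0.00104977, -0.00022024]), 'joint_torque': array([ 3.72321170e-03, -6.69136262e+01,  9.87792425e-01, -3.15143538e+01,
       -6.05920935e-02,  3.73748050e-02,  6.24513723e-05]), 'ee_pos': array([ 0.27935182, -0.55861325,  0.23704707]), 'tcp_rot': array([-6.51066883e-04,  9.73243904e-01,  2.29773438e-01, -2.17848660e-04]), 'wrist_force': array([-0.60346642, -0.74252025,  0.40607856]), 'moment': array([ 0.02696586, -0.0104    , -0.04597045]), 'grasp_force': 0.0, 'finger_gap': 0.09178369656222106}
```

View pics/scene0.png

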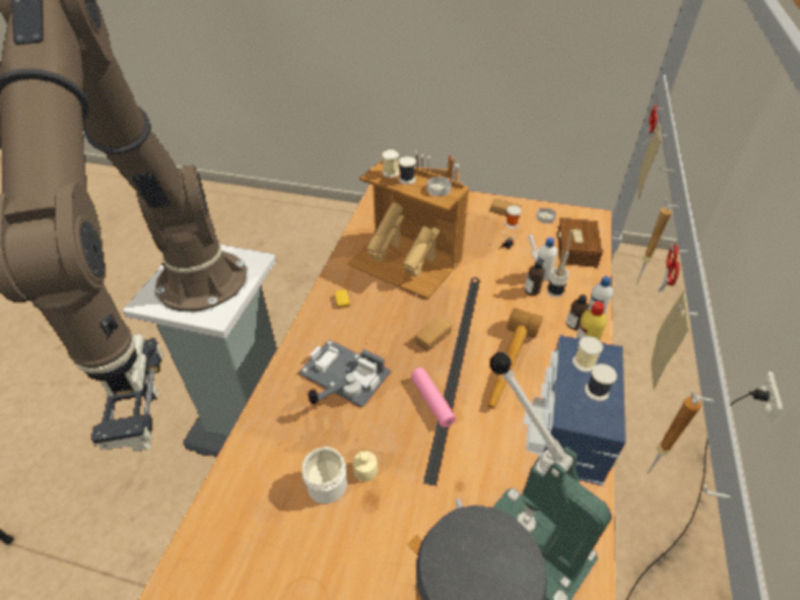

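View pics/side0.png

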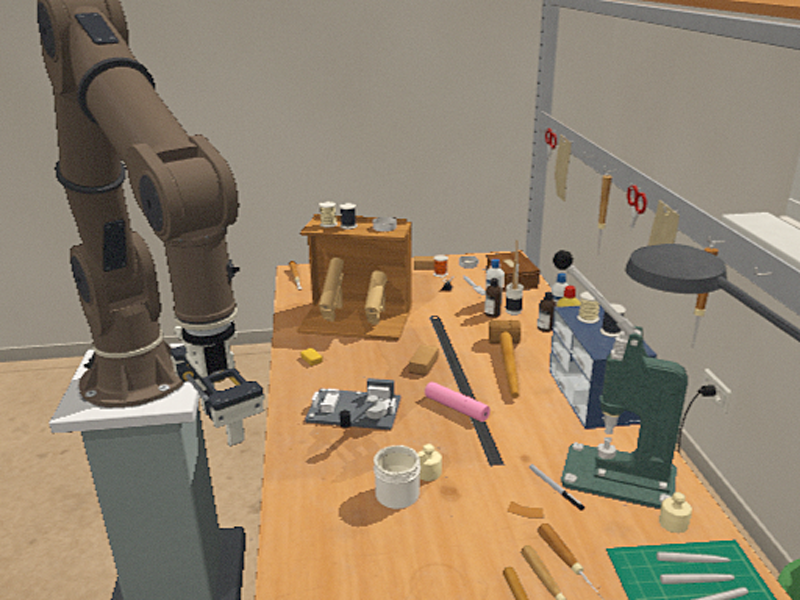

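Scene and side views: rack at the back (side view ~(355,275)), rollers at (332,288) and (376,295). Clamp at about (352,405), its knob at (346,418), pink decoy at (457,400). I'll zoom in on the rack and clamp.

```bash
cat > h.py <<'E'
import numpy as np,cv2
from bench import *
def par(n):
    p=camera_params(n);f=192/np.tan(np.radians(p["vfov"])/2);V=np.array(p["view"]);return f,p["cx"],p["cy"],V
def ray(n,u,v):
    f,cx,cy,V=par(n);x,y=(u-cx)/f,(v-cy)/f
    if n=="wrist":
        r=np.hypot(x,y);s=np.sin(r)/max(r,1e-9);d=np.array([x*s,-y*s,-np.cos(r)])
    else: d=np.array([x,-y,-1.])
    R=V[:3,:3];return -R.T@V[:3,3],R.T@d
def onz(n,u,v,z):
    c,d=ray(n,u,v);return c+d*(z-c[2])/d[2]
def tri(a,b):
    A=[];B=[]
    for n,u,v in(a,b):
        c,d=ray(n,u,v);d=d/np.linalg.norm(d);M=np.eye(3)-np.outer(d,d);A.append(M);B.append(M@c)
    p=np.linalg.lstsq(np.vstack(A),np.hstack(B),rcond=None)[0]
    return p,[np.linalg.norm(M@p-b) for M,b in zip(A,B)]
def proj(n,P):
    f,cx,cy,V=par(n);q=V[:3,:3]@np.array(P)+V[:3,3]
    if n=="wrist":
        r=np.hypot(q[0],q[1]);t=np.arctan2(r,-q[2]);return cx+f*t*q[0]/r,cy-f*t*q[1]/r
    return cx+f*q[0]/-q[2],cy+f*-q[1]/-q[2]
E
python3 - <<'E'
from h import *
im=grab_frame("side")[:,:,::-1];sc=grab_frame("scene")[:,:,::-1]
def crop(im,x,y,w,h,k):return cv2.resize(im[y:y+h,x:x+w],None,fx=k,fy=k,interpolation=cv2.INTER_CUBIC)
a=crop(im,185,125,80,100,5);b=crop(im,190,235,80,60,5);c=crop(sc,180,210,80,60,5)
# left: 400x500 rack; right: 400x300 side clamp over scene clamp
m=np.zeros((600,800,3),np.uint8);m[:500,:400]=a;m[:300,400:]=b;m[300:,400:]=c
cv2.imwrite("pics/m1.png",m)
for n,u,v in(("side",300,333),("side",403,338),("side",305,424),("side",388,429),("side",402,398)):
    print(n,u,v,onz(n,u*.64,v*.64,.01))
E
```

```text
side 300 333 [0.38415344 0.14087609 0.01      ]
side 403 338 [0.64139891 0.07345208 0.01      ]
side 305 424 [ 0.39228753 -0.26055553  0.01      ]
side 388 429 [ 0.55967133 -0.30291918  0.01      ]
side 402 398 [ 0.60285915 -0.19494687  0.01      ]
```

View pics/m1.png

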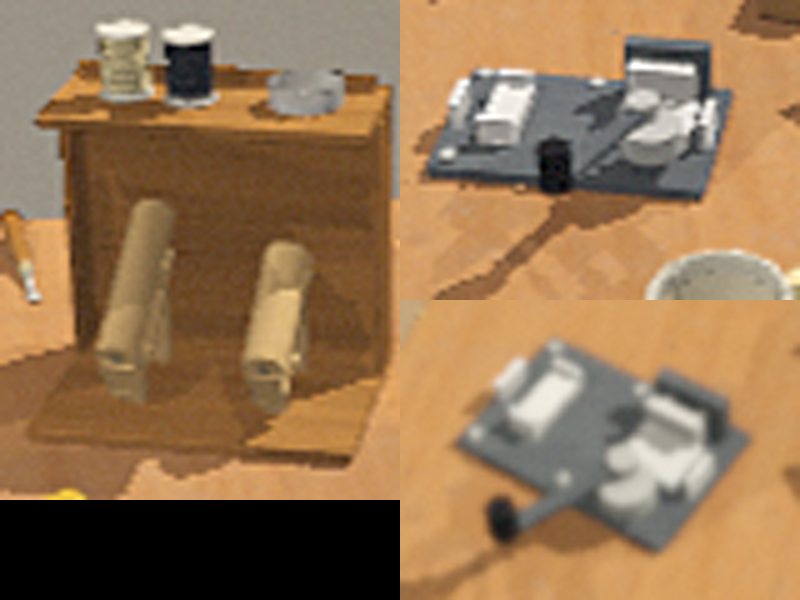

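Crops: the left roller is clearly the longer one. Its low end is at crop (120,355) and its high end at (155,210). The clamp plate corners and knob are clear in both views. Next I'll compute the frames.

Run:
```python
from h import *
S=lambda x,y:(185+x/5,125+y/5); C=lambda x,y:(190+(x-400)/5,235+y/5); D=lambda x,y:(180+(x-400)/5,210+(y-300)/5)
np.set_printoptions(precision=4,suppress=True)
for n,pts,f,z in(("rackbase",[(28,437),(347,465)],S,.006),("shelf up",[(40,118),(370,131)],S,.249),("shelf low",[(42,127),(368,141)],S,.237)):
    q=[onz("side",*f(*p),z) for p in pts];d=q[1]-q[0];print(n,*q,np.linalg.norm(d),np.degrees(np.arctan2(d[1],d[0])))
a=[onz("side",*C(*p),.01) for p in[(430,172),(698,192),(733,92),(472,72)]]
b=[onz("scene",*D(*p),.01) for p in[(460,440),(655,548),(748,437),(555,340)]]
for q in(a,b):
    print(np.array(q)[:,:2].tolist(),np.mean(q,0));
    for i in range(4):
        d=q[(i+1)%4]-q[i];print(np.linalg.norm(d),np.degrees(np.arctan2(d[1],d[0])))
print("knob",onz("side",*C(555,165),.066),onz("scene",*D(502,518),.066),tri(("side",*C(555,165)),("scene",*D(502,518))))
# yellow-ish roller ends -> need axis point; low end centre
for p in[(118,358),(158,205),(264,368),(290,245)]: print(p,[onz("side",*S(*p),z) for z in(.07,.14)])
```

```text
rackbase [0.3783 0.1555 0.006 ] [0.6269 0.0693 0.006 ] 0.2630848204564968 -19.137503936065844
shelf up [0.4068 0.2328 0.249 ] [0.6602 0.1591 0.249 ] 0.2639172257810193 -16.197380631555525
shelf low [0.4075 0.2447 0.237 ] [0.6599 0.1692 0.237 ] 0.26338716008506613 -16.647799960029218
[[0.39499014802786964, -0.25005205647228457], [0.5644267445484183, -0.29734849381192263], [0.6016409896646591, -0.18657714965822292], [0.4255567533286293, -0.13455595854248048]] [ 0.4967 -0.2171  0.01  ]
0.17591393698479246 -15.596514597169147
0.11685542659709489 71.42994123213991
0.18360790454428533 163.54109154351823
0.11947244869267276 -104.82374877073151
[[0.3976396676026814, -0.24059080920598575], [0.5657896876824069, -0.29424690406133946], [0.6021067593049194, -0.18373334694748222], [0.4314858937517716, -0.1305424608750858]] [ 0.4993 -0.2123  0.01  ]
0.17650327409977076 -17.697704804053238
0.11632788142656296 71.80839274145806
0.17871975303046947 162.68518408845947
0.11513559829563767 -107.09568767141673
knob [ 0.4736 -0.3343  0.066 ] [ 0.4742 -0.3336  0.066 ] (array([ 0.4737, -0.3328,  0.0648]), [np.float64(8.629118695681676e-05), np.float64(8.629118695619302e-05)])
(118, 358) [array([0.4548, 0.1578, 0.07  ]), array([0.4536, 0.0141, 0.14  ])]
(158, 205) [array([0.5036, 0.474 , 0.07  ]), array([0.4981, 0.3027, 0.14  ])]
(264, 368) [array([0.5685, 0.1213, 0.07  ]), array([ 0.5573, -0.0191,  0.14  ])]
(290, 245) [array([0.6145, 0.3612, 0.07  ]), array([0.5993, 0.1998, 0.14  ])]
```

```bash
cat >> h.py <<'E'
from scipy.spatial.transform import Rotation as Ro
np.set_printoptions(precision=4,suppress=True)
def delta(p,R,p0=None,R0=None):
    s=state()
    if p0 is None:p0=s["ee_pos"]
    if R0 is None:R0=Ro.from_quat(s["tcp_rot"],scalar_first=True)
    print("lin",(np.array(p)-p0)/.2,"rot",(R*R0.inv()).as_rotvec()/(np.pi/2))
RA=np.radians(16.8);X=np.array([np.sin(RA),np.cos(RA),0]);Y=np.array([-X[1],X[0],0]);Z=np.array([0,0,1.]);O=np.array([.534,.212,0])
rk=lambda x,y,z:O+X*x+Y*y+Z*z
A=X*np.cos(np.pi/6)+Z*.5
tz=X*.5-Z*np.cos(np.pi/6);RG=Ro.from_matrix(np.c_[np.cross(-Y,tz),-Y,tz])
E
python3 - <<'E'
from h import *
S=lambda x,y:(185+x/5,125+y/5)
for p in[(83,352),(383,372),(28,437),(347,465)]:
    q=onz("side",*S(*p),.008)-O;print(p,q@X,q@Y)
for y in(60,):
  P=rk(-.005,.06,.105)
  for s in(-.075,-.05,0,.075):
    for n in("side","scene"):print(s,n,proj(n,P+A*s+0*Z))
print("crop low/high",S(118,358),S(158,205))
G=rk(-.005,.06,.105)-.015*A;T=G+.008*tz;print("T",T)
delta(T-.13*tz,RG)
E
```

```text
(83, 352) 0.05466071133221066 0.1291169275459599
(383, 372) 0.05110286358055125 -0.13417207255244873
(28, 437) -0.10266873356423385 0.13148540058132366
(347, 465) -0.11337404740938821 -0.13077253867692853
-0.075 side (np.float64(208.98915506000696), np.float64(196.628505605009))
-0.075 scene (np.float64(238.57645898465225), np.float64(161.0389649237631))
-0.05 side (np.float64(210.1584758665747), np.float64(191.49957785923695))
-0.05 scene (np.float64(241.23545332071294), np.float64(156.0934136747106))
0 side (np.float64(212.44617811338074), np.float64(181.46515491747007))
0 scene (np.float64(246.50914769124992), np.float64(146.28469560877824))
0.075 side (np.float64(215.75581251138914), np.float64(166.94828700836945))
0.075 scene (np.float64(254.3107829239193), np.float64(131.7741769715924))
crop low/high (208.6, 196.6) (216.6, 166.0)
T [0.4725 0.2159 0.0906]
lin [ 0.8715  3.5623 -0.1705] rot [ 0.2616 -0.2212  0.5058]
```

Request:
jog_arm:
  rotation:
    - [0, 0, 0.1]
    - [0, 0, 0.19]
    - [0, 0, 0.28]
    - [0, 0, 0.36]
    - [0, 0, 0.44]
    - [0, 0, 0.5]
    - [0, 0, 0.5]
  linear:
    - [0.1, 0.2, 0.2]
    - [0.2, 0.4, 0.5]
    - [0.3, 0.6, 0.5]
    - [0.4, 0.8, 0.5]
    - [0.5, 1, 0.5]
    - [0.5, 1, 0.5]
    - [0.5, 1, 0.5]
  gripper: [0.3, 0.3, 0.3, 0.3, 0.3, 0.3, 0.3]

```text
time: 0.9
ee_pos: [0.3808, -0.3569, 0.3381]
tcp_rot: [0.0, 0.81, 0.587, 0.0]
wrist_force: [0.5, -0.2, 0.3]
finger_gap: 0.0601
grasp_force: 0.0
```

Request:
jog_arm:
  rotation:
    - [0, 0, 0]
    - [0, 0, 0]
    - [0, 0, 0]
    - [0, 0, 0]
    - [0, 0, 0]
  linear:
    - [0.1, 0.25, 0]
    - [0.2, 0.5, 0]
    - [0.3, 0.75, 0]
    - [0.3, 1, 0]
    - [0.3, 1, 0]
  gripper: [0.3, 0.3, 0.3, 0.3, 0.3]

```text
time: 1.4
ee_pos: [0.4401, -0.1547, 0.3378]
tcp_rot: [-0.001, 0.811, 0.586, 0.001]
wrist_force: [-0.8, -0.9, -0.6]
finger_gap: 0.0602
grasp_force: 0.0
```

Run:
```python
from h import *
s=state();print(s["time"],s["ee_pos"],s["joints"],s["finger_gap"])
P=rk(-.005,.06,.105);T=P-.012*A+.008*tz;delta(T-.13*tz,RG)
```

```text
1.4 [ 0.4401 -0.1547  0.3378] [ 0.5544  0.1272 -0.3694  1.7545  0.0463  1.2688 -0.1457] 0.060169110563816255
lin [ 0.0719  1.5546 -0.6657] rot [ 0.3168 -0.1004  0.0163]
```

Request:
jog_arm:
  rotation:
    - [0.08, -0.025, 0.004]
    - [0.16, -0.05, 0.008]
    - [0.24, -0.075, 0.012]
    - [0.317, -0.1, 0.016]
    - [0.317, -0.1, 0.016]
    - [0.317, -0.1, 0.016]
  linear:
    - [0, 0.2, -0.1]
    - [0.03, 0.4, -0.2]
    - [0.05, 0.6, -0.3]
    - [0.07, 0.8, -0.4]
    - [0.07, 1, -0.45]
    - [0.07, 1, -0.45]
  gripper: [0.3, 0.3, 0.3, 0.3, 0.3, 0.3]

```text
time: 2.0
ee_pos: [0.4517, 0.043, 0.246]
tcp_rot: [-0.157, 0.777, 0.574, 0.206]
wrist_force: [0.0, 0.6, -0.0]
finger_gap: 0.0596
grasp_force: 0.0
```

Run:
```python
from h import *
s=state();print(s["time"],s["ee_pos"],s["joints"],s["finger_gap"])
P=rk(-.005,.06,.105);T=P-.012*A+.008*tz
for d in(.13,.06,0):delta(T-d*tz,RG)
im=grab_frame("wrist")
for q in(P-.075*A,P,P+.075*A,s["ee_pos"]):print(proj("wrist",q))
cv2.imwrite("pics/w1.png",cv2.resize(im[:,:,::-1],(800,600)))
```

```text
2.0 [0.4517 0.043  0.246 ] [ 0.6123  0.1905 -0.4858  2.0602 -0.5541  0.9103  0.1842] 0.059628257776956795
lin [ 0.0138  0.5662 -0.2068] rot [-0.001  -0.0045  0.0019]
lin [ 0.0643  0.7337 -0.5099] rot [-0.001  -0.0045  0.0019]
lin [ 0.1077  0.8773 -0.7697] rot [-0.001  -0.0045  0.0019]
(np.float64(226.84864597574), np.float64(170.30340894188848))
(np.float64(225.79087751978525), np.float64(109.05581910000461))
(np.float64(225.48263173520888), np.float64(49.0806293249006))
(np.float64(248.39777924222716), np.float64(250.1492343525267))
```

View pics/w1.png

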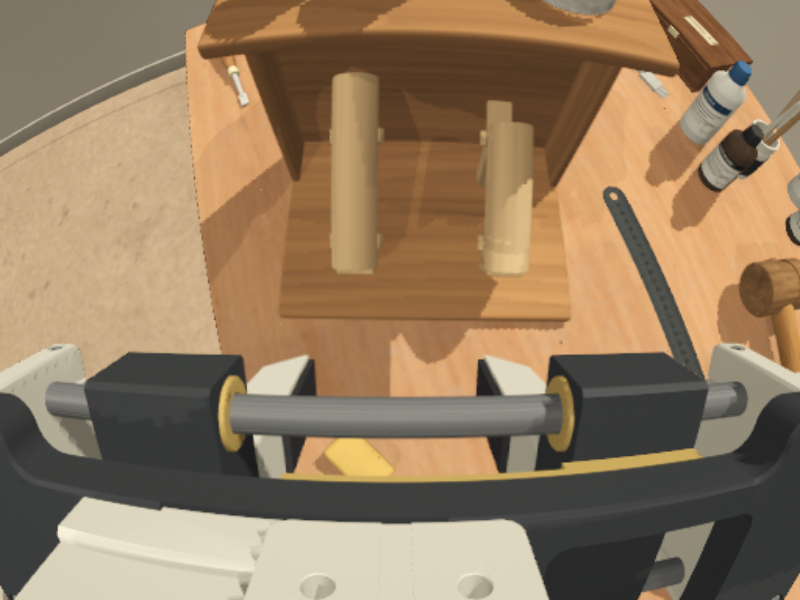

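The wrist view shows the long roller's axis from (355,270) to (355,75), within about 1 px of my prediction. I'll go in and grip it.

Request:
jog_arm:
  rotation:
    - [0, -0.004, 0]
    - [0, -0.004, 0]
    - [0, -0.004, 0]
    - [0, -0.004, 0]
    - [0, -0.004, 0]
    - [0, -0.004, 0]
    - [0, -0.004, 0]
    - [0, -0.004, 0]
  linear:
    - [0.005, 0.2, -0.1]
    - [0.01, 0.4, -0.15]
    - [0.015, 0.567, -0.21]
    - [0.035, 0.63, -0.33]
    - [0.064, 0.734, -0.51]
    - [0.08, 0.8, -0.63]
    - [0.1, 0.85, -0.72]
    - [0.11, 0.877, -0.77]
  gripper: [0.3, 0.3, 0.3, 0.3, 0.3, 0.3, 0.3, 0.3]

```text
time: 2.85
ee_pos: [0.477, 0.2152, 0.0921]
tcp_rot: [-0.152, 0.777, 0.574, 0.209]
wrist_force: [-0.2, 0.2, -0.2]
finger_gap: 0.06
grasp_force: 0.0
```

Request:
jog_arm:
  rotation:
    - [0, 0, 0]
    - [0, 0, 0]
    - [0, 0, 0]
    - [0, 0, 0]
    - [0, 0, 0]
    - [0, 0, 0]
  linear:
    - [0, 0, 0]
    - [0, 0, 0]
    - [0, 0, 0]
    - [0, 0, 0]
    - [0, 0, 0]
    - [0, 0, 0]
  gripper: [0, -0.3, -0.5, -0.5, -0.5, -0.5]
  grip_force: 20

```text
time: 3.45
ee_pos: [0.4703, 0.217, 0.0935]
tcp_rot: [-0.155, 0.775, 0.577, 0.206]
wrist_force: [-15.5, 1.6, 5.1]
finger_gap: 0.0355
grasp_force: 20.0
```

Request:
jog_arm:
  rotation:
    - [0, 0, 0]
    - [0, 0, 0]
    - [0, 0, 0]
    - [0, 0, 0]
    - [0, 0, 0]
  linear:
    - [-0.02, 0, 0.02]
    - [-0.03, -0.03, 0.06]
    - [-0.038, -0.055, 0.1]
    - [-0.038, -0.07, 0.13]
    - [-0.038, -0.07, 0.13]
  gripper: [-0.5, -0.5, -0.5, -0.5, -0.5]
  grip_force: 25

```text
time: 3.95
ee_pos: [0.4693, 0.2014, 0.121]
tcp_rot: [-0.151, 0.776, 0.575, 0.21]
wrist_force: [-0.7, 0.2, -1.4]
finger_gap: 0.0356
grasp_force: 25.0
```

Request:
jog_arm:
  rotation:
    - [0, 0, 0]
    - [0, 0, 0]
    - [0, 0, 0]
    - [0, 0, 0]
    - [0, 0, 0]
    - [0, 0, 0]
    - [0, 0, 0]
  linear:
    - [-0.03, -0.1, 0]
    - [-0.06, -0.2, 0]
    - [-0.09, -0.3, 0]
    - [-0.13, -0.43, 0]
    - [-0.16, -0.53, 0.05]
    - [-0.17, -0.6, 0.2]
    - [-0.17, -0.6, 0.2]
  gripper: [-0.5, -0.5, -0.5, -0.5, -0.5, -0.5, -0.5]

```text
time: 4.65
ee_pos: [0.4359, 0.0802, 0.1619]
tcp_rot: [-0.15, 0.777, 0.575, 0.211]
wrist_force: [0.6, -0.5, -1.9]
finger_gap: 0.0355
grasp_force: 25.0
```

```bash
cat >> h.py <<'E'
CA=np.radians(-16.6);CX=np.array([np.cos(CA),np.sin(CA),0]);CY=np.array([-CX[1],CX[0],0]);CO=np.array([.498,-.2147,0])
cl=lambda x,y,z:CO+CX*x+CY*y+Z*z
RP=Ro.from_matrix(np.c_[np.cross(-CY,-Z),-CY,-Z])
RQ=Ro.from_matrix(np.c_[np.cross(CY,-Z),CY,-Z])
E
python3 - <<'E'
from h import *
s=state();print(s["time"],s["ee_pos"],s["joints"],s["finger_gap"],s["wrist_force"])
R=Ro.from_quat(s["tcp_rot"],scalar_first=True);print(R.as_matrix())
# tool-x dir is roller axis; after RP?
for r in(RP,RQ):
    print(r.as_matrix());delta(cl(-.012,-.004,.15),r)
im=grab_frame("wrist");cv2.imwrite("pics/w2.png",cv2.resize(im[:,:,::-1],(800,600)))
E
```

```text
4.65 [0.4359 0.0802 0.1619] [ 0.637   0.3024 -0.6396  2.2194 -0.5892  0.6065  0.2135] 0.03549464310375979 [ 0.5852 -0.4965 -1.8708]
[[ 0.2511  0.9556  0.1545]
 [ 0.829  -0.2947  0.4754]
 [ 0.4998  0.0087 -0.8661]]
[[ 0.9583 -0.2857  0.    ]
 [-0.2857 -0.9583 -0.    ]
 [ 0.      0.     -1.    ]]
lin [ 0.2473 -1.4768 -0.0595] rot [-0.1686  0.3282 -0.9707]
[[-0.9583  0.2857  0.    ]
 [ 0.2857  0.9583  0.    ]
 [ 0.      0.     -1.    ]]
lin [ 0.2473 -1.4768 -0.0595] rot [-0.3289 -0.169   0.9794]
```

View pics/w2.png

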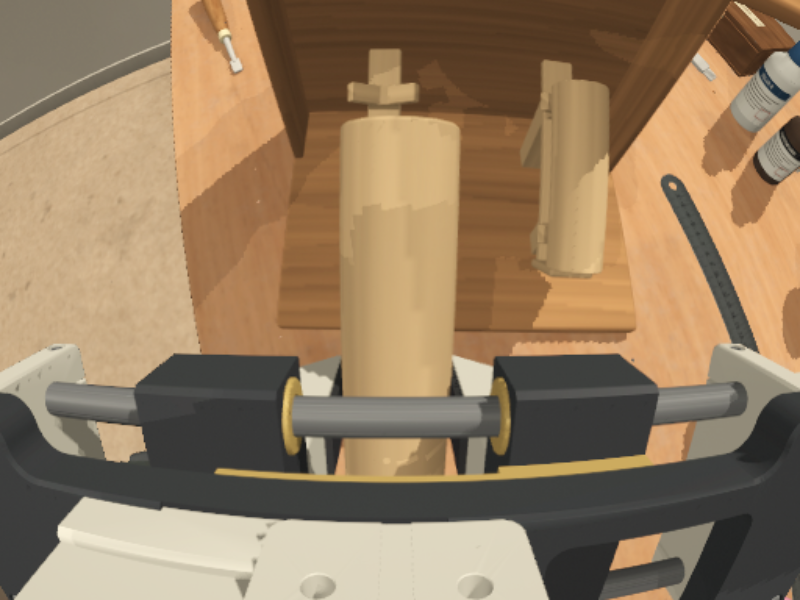

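Request:
jog_arm:
  rotation:
    - [-0.015, 0.03, -0.09]
    - [-0.03, 0.06, -0.18]
    - [-0.045, 0.09, -0.27]
    - [-0.061, 0.12, -0.36]
    - [-0.078, 0.15, -0.45]
    - [-0.094, 0.18, -0.54]
    - [-0.11, 0.21, -0.63]
    - [-0.125, 0.24, -0.72]
    - [-0.14, 0.273, -0.81]
    - [-0.155, 0.303, -0.9]
  linear:
    - [0, -0.1, 0.15]
    - [0, -0.2, 0.2]
    - [0.05, -0.3, 0.2]
    - [0.1, -0.4, 0.2]
    - [0.15, -0.5, 0.2]
    - [0.2, -0.6, 0.2]
    - [0.25, -0.7, 0.2]
    - [0.25, -0.8, 0.2]
    - [0.25, -0.9, 0.2]
    - [0.25, -1, 0.2]
  gripper: [-0.5, -0.5, -0.5, -0.5, -0.5, -0.5, -0.5, -0.5, -0.5, -0.5]

```text
time: 5.7
ee_pos: [0.484, -0.117, 0.1987]
tcp_rot: [-0.016, 0.996, -0.085, 0.019]
wrist_force: [-0.2, 0.6, -1.9]
finger_gap: 0.0354
grasp_force: 24.9
```

Run:
```python
from h import *
s=state();print(s["time"],s["ee_pos"],s["joints"],s["wrist_force"])
R=Ro.from_quat(s["tcp_rot"],scalar_first=True)
delta(cl(-.012,-.004,.15),RP)
def far(v):
    c,d=ray("wrist",256,v*.64);c=R.inv().apply(c-s["ee_pos"]);d=R.inv().apply(d);t=(-.026-c[2])/d[2];return c+d*t
print(far(118),far(122))
```

```text
5.7 [ 0.484  -0.117   0.1987] [ 0.265   0.2595 -0.1344  1.9464  0.0008  0.9007 -1.6057] [-0.2234  0.5616 -1.9494]
lin [ 0.0066 -0.4907 -0.2434] rot [-0.0165  0.0274 -0.0761]
[ 0.0889  0.0013 -0.026 ] [ 0.0878  0.0013 -0.026 ]
```

Request:
jog_arm:
  rotation:
    - [-0.016, 0.027, -0.076]
    - [-0.016, 0.027, -0.076]
    - [-0.016, 0.027, -0.076]
    - [-0.016, 0.027, -0.076]
    - [-0.016, 0.027, -0.076]
  linear:
    - [0.005, -0.2, 0]
    - [0.005, -0.4, -0.1]
    - [0.005, -0.49, -0.2]
    - [0.005, -0.49, -0.24]
    - [0.005, -0.49, -0.24]
  gripper: [-0.5, -0.5, -0.5, -0.5, -0.5]

```text
time: 6.2
ee_pos: [0.4842, -0.2141, 0.1495]
tcp_rot: [-0.002, 0.99, -0.142, -0.0]
wrist_force: [-0.1, 0.2, -1.8]
finger_gap: 0.0355
grasp_force: 25.0
```

Run:
```python
from h import *
s=state();print(s["time"],s["ee_pos"],s["joints"],s["wrist_force"])
delta(cl(-.013,-.004,.032),RP)
im=grab_frame("wrist");k=800/512
for q in[(.093,.061,.01),(.093,-.061,.01),(-.093,.061,.01),(-.093,-.061,.01),(.05,-.038,.058)]:print(q,np.array(proj("wrist",cl(*q)))*k)
cv2.imwrite("pics/w3.png",cv2.resize(im[:,:,::-1],(800,600)))
```

```text
6.2 [ 0.4842 -0.2141  0.1495] [ 0.3633  0.3794 -0.0599  1.9084  0.0252  0.8556 -1.5649] [-0.0979  0.1614 -1.7825]
lin [ 0.001  -0.0034 -0.5875] rot [-0.0021 -0.     -0.0028]
(0.093, 0.061, 0.01) [293.9339 137.7993]
(0.093, -0.061, 0.01) [491.3174 138.3185]
(-0.093, 0.061, 0.01) [304.4561 415.2251]
(-0.093, -0.061, 0.01) [478.881  416.4412]
(0.05, -0.038, 0.058) [464.9459 207.5827]
```

View pics/w3.png

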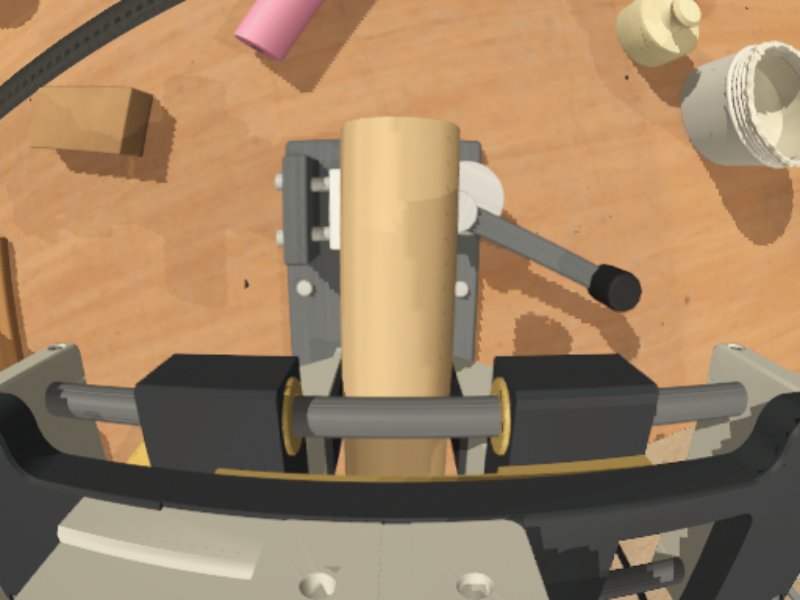

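Run:
```python
from h import *
f=lambda u,v,z=.01:(lambda q:(q@CX,q@CY))(onz("wrist",u*.64,v*.64,z)-CO)
for p in[(286,141),(290,300),(291,355),(481,141),(477,300),(475,355)]:print(p,f(*p))
print("knob",f(621,288,.082),onz("wrist",621*.64,288*.64,.082),"jaw end",f(334,168,.047),f(334,249,.047))
q=onz("wrist",400*.64,118*.64,.1495+.026);print(q)
```

```text
(286, 141) (np.float64(0.09121770906066115), np.float64(0.06608333224113315))
(290, 300) (np.float64(-0.01040105359297785), np.float64(0.06584870224930131))
(291, 355) (np.float64(-0.04810830547418497), np.float64(0.06734627199885572))
(481, 141) (np.float64(0.09095088962252772), np.float64(-0.05449847299169167))
(477, 300) (np.float64(-0.009797410453158097), np.float64(-0.05461710496365925))
(475, 355) (np.float64(-0.047162610273184434), np.float64(-0.055240771427004745))
knob (np.float64(0.01386617307262569), np.float64(-0.11811491652716434)) [ 0.4775 -0.3319  0.082 ] jaw end (np.float64(0.07080053967138746), np.float64(0.03077826275303944)) (np.float64(0.02669526506995207), np.float64(0.031173733873803774))
[ 0.57   -0.24    0.1755]
```

```bash
sed -i 's/^CA=\(.*\)CO=np.array(\[.498,-.2147,0\])/CA=\1CO=np.array([.498,-.2147,0])+CY*.006-CX*.0017/' h.py
python3 - <<'E'
from h import *
print(CO)
for z in(.06,.045,.033):delta(cl(-.013,-.005,z),RP)
E
```

```text
[ 0.4981 -0.2085  0.    ]
lin [-0.0037  0.0213 -0.4534] rot [-0.0018  0.001  -0.0035]
lin [-0.0037  0.0213 -0.5284] rot [-0.0018  0.001  -0.0035]
lin [-0.0037  0.0213 -0.5884] rot [-0.0018  0.001  -0.0035]
```

Request:
jog_arm:
  rotation:
    - [-0.002, 0.001, -0.0035]
    - [-0.002, 0.001, -0.0035]
    - [-0.002, 0.001, -0.0035]
    - [-0.002, 0.001, -0.0035]
    - [-0.002, 0.001, -0.0035]
    - [-0.002, 0.001, -0.0035]
    - [-0.002, 0.001, -0.0035]
  linear:
    - [-0.004, 0.021, -0.15]
    - [-0.004, 0.021, -0.3]
    - [-0.004, 0.021, -0.4]
    - [-0.004, 0.021, -0.45]
    - [-0.004, 0.021, -0.5]
    - [-0.004, 0.021, -0.53]
    - [-0.004, 0.021, -0.53]
  gripper: [-0.5, -0.5, -0.5, -0.5, -0.5, -0.5, -0.5]

```text
time: 6.95
ee_pos: [0.4843, -0.2112, 0.0457]
tcp_rot: [0.001, 0.989, -0.145, 0.001]
wrist_force: [-0.0, -0.7, -2.1]
finger_gap: 0.0352
grasp_force: 25.0
```

Request:
jog_arm:
  rotation:
    - [0, 0, 0]
    - [0, 0, 0]
    - [0, 0, 0]
    - [0, 0, 0]
    - [0, 0, 0]
  linear:
    - [0, 0, -0.02]
    - [0, 0, -0.035]
    - [0, 0, -0.05]
    - [0, 0, -0.06]
    - [0, 0, -0.06]
  gripper: [-0.5, -0.5, -0.5, -0.5, -0.5]

```text
time: 7.45
ee_pos: [0.4844, -0.2116, 0.0349]
tcp_rot: [0.001, 0.989, -0.145, 0.001]
wrist_force: [-4.6, 2.0, 15.4]
finger_gap: 0.0356
grasp_force: 25.0
```

Run:
```python
from h import *
s=state();print(s["time"],s["ee_pos"],s["wrist_force"],s["moment"]);delta(cl(-.013,-.005,.032),RP)
im=grab_frame("wrist");cv2.imwrite("pics/w4.png",cv2.resize(im[60:260,130:430,::-1],(800,533),interpolation=cv2.INTER_CUBIC))
```

```text
7.45 [ 0.4844 -0.2116  0.0349] [-4.6448  1.9558 15.3718] [ 0.3877  1.0329 -0.0457]
lin [-0.0009  0.0101 -0.0146] rot [0.0014 0.0016 0.0015]
```

View pics/w4.png

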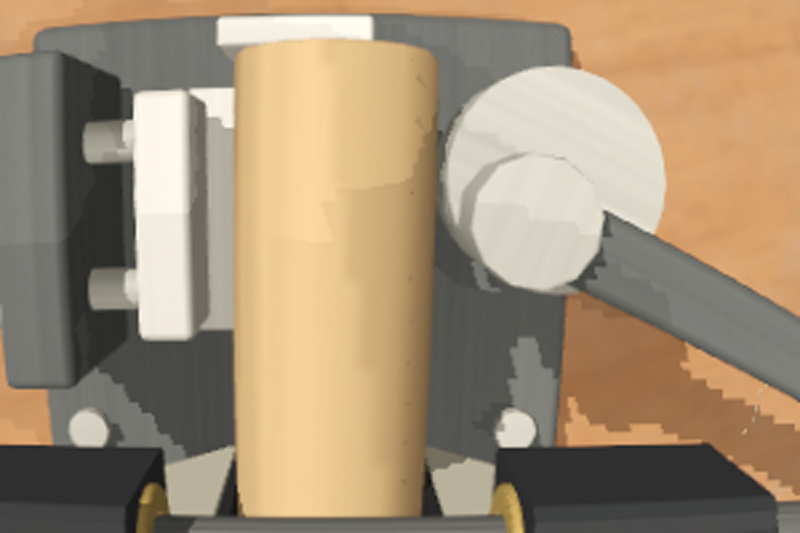

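The roller sits between jaw and cam, inside the end lip, and carries 15 N of downward load. I'll release it and check.

Request:
jog_arm:
  rotation:
    - [0, 0, 0]
    - [0, 0, 0]
    - [0, 0, 0]
    - [0, 0, 0]
    - [0, 0, 0]
    - [0, 0, 0]
  linear:
    - [0, 0, 0.004]
    - [0, 0, 0.004]
    - [0, 0, 0.004]
    - [0, 0, 0.004]
    - [0, 0, 0.004]
    - [0, 0, 0.004]
  gripper: [-0.15, 0, 0.05, 0.1, 0.1, 0.1]

```text
time: 8.1
ee_pos: [0.4841, -0.2114, 0.0344]
tcp_rot: [0.001, 0.989, -0.145, 0.001]
wrist_force: [-1.2, -0.4, 0.2]
finger_gap: 0.0505
grasp_force: 0.0
```

Request:
jog_arm:
  rotation:
    - [0, 0, 0]
    - [0, 0, 0]
    - [0, 0, 0]
    - [0, 0, 0]
    - [0, 0, 0]
    - [0, 0, 0]
  linear:
    - [0, 0, 0.1]
    - [0, 0, 0.25]
    - [0, 0, 0.45]
    - [0, 0, 0.65]
    - [0, 0, 0.65]
    - [0, 0, 0.65]
  gripper: [0.1, 0.1, 0.1, 0.1, 0.1, 0.1]

```text
time: 8.7
ee_pos: [0.4847, -0.2116, 0.1653]
tcp_rot: [0.001, 0.989, -0.145, 0.002]
wrist_force: [-0.6, -0.3, -0.5]
finger_gap: 0.0504
grasp_force: 0.0
```

Run:
```python
from h import *
s=state();print(s["time"],s["ee_pos"],s["wrist_force"])
im=grab_frame("wrist");a=cv2.resize(im[40:240,130:430,::-1],(800,533),interpolation=cv2.INTER_CUBIC)
cv2.imwrite("pics/w5.png",a)
```

```text
8.7 [ 0.4847 -0.2116  0.1653] [-0.6199 -0.3218 -0.4862]
```

View pics/w5.png

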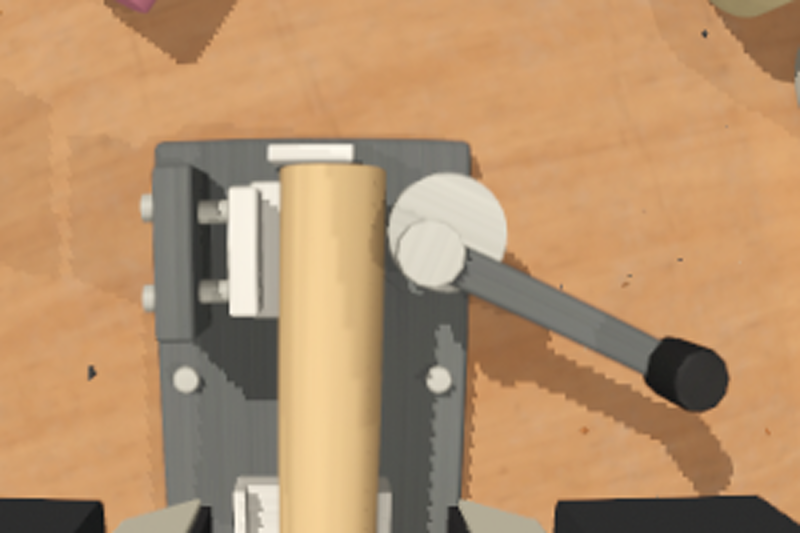

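The roller lies in the bed, with the jaw on its left and the cam on its right. The pivot cap is at crop (432,254) and the knob top at (690,380). Next I'll locate those two and plan the swing.

```bash
cat >> h.py <<'E'
def rows(pv,r,f0,steps):
    for a in steps:
        u=lambda f:np.array([np.cos(np.radians(f)),np.sin(np.radians(f)),0])
        print(a,np.round(r*(u(f0+a)-u(f0))/.2,3),round(a/90,3))
E
python3 - <<'E'
from h import *
g=lambda u,v,z:onz("wrist",130+u*.375,40+v*.375,z)
pv=g(432,254,.058);kn=g(690,380,.082);print("pivot",pv,"nominal",cl(.05,-.038,0),"knob",kn)
for p in(pv,cl(.05,-.038,0)):
    d=kn-p;print(np.hypot(*d[:2]),np.degrees(np.arctan2(d[1],d[0])))
e=g(335,165,.058)-CO;print("roller end",e@CX,e@CY)
pv=cl(.05,-.038,0);d=kn-pv;d[2]=0;d/=np.linalg.norm(d);ty=np.array([-d[1],d[0],0])
R=Ro.from_matrix(np.c_[-d,np.cross(-Z,-d),-Z]);print("tool y",R.as_matrix()[:,1],"tangent",ty)
t=pv+.095*d;delta([t[0],t[1],.13],R);delta([t[0],t[1],.072],R)
E
```

```text
pivot [ 0.532  -0.2604  0.058 ] nominal [ 0.5351 -0.2592  0.    ] knob [ 0.4746 -0.3281  0.082 ]
0.08872607673244742 -130.26740541328664
0.09174464048315406 -131.26607909895728
roller end 0.07555912940908915 -0.00924226533657619
tool y [ 0.7517 -0.6596  0.    ] tangent [ 0.7517 -0.6596  0.    ]
lin [-0.0568 -0.5963 -0.171 ] rot [0.0005 0.0015 0.7271]
lin [-0.0568 -0.5963 -0.461 ] rot [0.0005 0.0015 0.7271]
```

Request:
jog_arm:
  rotation:
    - [0, 0, 0.09]
    - [0, 0, 0.18]
    - [0, 0, 0.27]
    - [0, 0, 0.36]
    - [0, 0, 0.45]
    - [0, 0, 0.54]
    - [0, 0, 0.63]
    - [0, 0, 0.72]
    - [0, 0, 0.727]
    - [0, 0, 0.727]
  linear:
    - [0, -0.1, 0]
    - [-0.02, -0.2, 0]
    - [-0.03, -0.3, 0]
    - [-0.04, -0.4, 0]
    - [-0.06, -0.5, 0]
    - [-0.06, -0.59, -0.1]
    - [-0.06, -0.59, -0.17]
    - [-0.06, -0.59, -0.17]
    - [-0.06, -0.59, -0.17]
    - [-0.06, -0.59, -0.17]
  gripper: [0, 0, 0, -0.04, -0.04, -0.04, -0.04, -0.04, -0.04, -0.04]

```text
time: 9.75
ee_pos: [0.4717, -0.3291, 0.1295]
tcp_rot: [-0.001, 0.912, 0.411, 0.001]
wrist_force: [0.3, 0.2, -0.4]
finger_gap: 0.0442
grasp_force: 0.0
```

Run:
```python
from h import *
s=state();print(s["time"],s["ee_pos"],s["joints"],s["finger_gap"])
R=Ro.from_quat(s["tcp_rot"],scalar_first=True);print(R.as_matrix())
im=grab_frame("wrist");cv2.imwrite("pics/w6.png",cv2.resize(im[:,:,::-1],(800,600)))
for n in("side",):
    a=grab_frame(n)
    m=(a.max(2)<45).astype(np.uint8);k,l,st,c=cv2.connectedComponentsWithStats(m[240:300,190:270]);print(st[1:],c[1:]+[190,240])
k=cl(.05,-.038,0)+.095*np.array([np.cos(np.radians(-131)),np.sin(np.radians(-131)),0])+Z*.082
print(np.array(proj("wrist",k))/.64,np.array(proj("wrist",k-Z*.03))/.64)
```

```text
9.75 [ 0.4717 -0.3291  0.1295] [ 0.7222  0.4861 -0.2843  1.8041  0.1683  0.875  -0.3631] 0.04420146014399154
[[ 0.6624  0.7492  0.0012]
 [ 0.7492 -0.6624  0.0022]
 [ 0.0024 -0.0005 -1.    ]]
[[21  0  4 11 33]
 [30  0  1  1  1]
 [32  0  1  1  1]
 [34  1  2  2  2]
 [55  6  1  1  1]
 [30 23  3  1  3]
 [28 24  6  9 46]] [[212.6667 244.3333]
 [220.     240.    ]
 [222.     240.    ]
 [224.5    241.5   ]
 [245.     246.    ]
 [221.     263.    ]
 [220.4783 268.6304]]
[397.2343 352.8741] [396.9949 333.271 ]
```

View pics/w6.png

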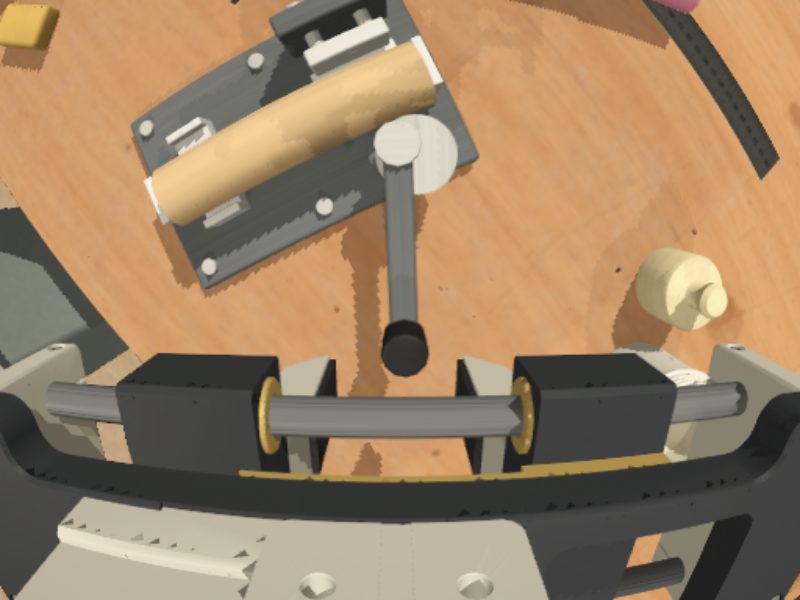

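Run:
```python
from h import *
b=onz("side",397*.64,490*.64,0);print("mug base ctr",b)
for z in(.08,.1,.12):print(z,proj("side",b+Z*z)[1]/.64, [np.array(proj("side",b+np.array([dx,0,0])))/.64 for dx in(-.04,.04)])
print("brass",onz("side",428*.64,473*.64,0.02))
f0=-130.;rows(0,.095,f0,[8,16,24,32,40])
rows(0,.095,-90,[8,16,24,32,40])
```

```text
mug base ctr [ 0.5557 -0.4769  0.    ]
0.08 454.61227615079673 [array([375.1352, 492.1173]), array([418.7303, 487.8957])]
0.1 445.4519289122484 [array([375.1352, 492.1173]), array([418.7303, 487.8957])]
0.12 436.16084756799694 [array([375.1352, 492.1173]), array([418.7303, 487.8957])]
brass [ 0.6153 -0.4622  0.02  ]
8 [ 0.054 -0.039  0.   ] 0.089
16 [ 0.112 -0.07   0.   ] 0.178
24 [ 0.174 -0.093  0.   ] 0.267
32 [ 0.239 -0.107  0.   ] 0.356
40 [ 0.305 -0.111  0.   ] 0.444
8 [0.066 0.005 0.   ] 0.089
16 [0.131 0.018 0.   ] 0.178
24 [0.193 0.041 0.   ] 0.267
32 [0.252 0.072 0.   ] 0.356
40 [0.305 0.111 0.   ] 0.444
```

Request:
jog_arm:
  rotation:
    - [0, 0, 0]
    - [0, 0, 0]
    - [0, 0, 0]
    - [0, 0, 0]
    - [0, 0, 0]
    - [0, 0, 0]
    - [0, 0, 0]
  linear:
    - [0.008, -0.01, -0.1]
    - [0.008, -0.01, -0.2]
    - [0.008, -0.01, -0.29]
    - [0.008, -0.01, -0.29]
    - [0.008, -0.01, -0.29]
    - [0.008, -0.01, -0.29]
    - [0.008, -0.01, -0.29]
  gripper: [-0.04, -0.04, -0.04, -0.2, -0.39, -0.39, -0.39]
  grip_force: 5

```text
time: 10.55
ee_pos: [0.4745, -0.3317, 0.0736]
tcp_rot: [0.001, 0.911, 0.412, 0.002]
wrist_force: [1.1, 1.0, -0.6]
finger_gap: 0.0283
grasp_force: 0.0
```

Request:
jog_arm:
  rotation:
    - [0, 0, 0.044]
    - [0, 0, 0.089]
    - [0, 0, 0.133]
    - [0, 0, 0.178]
    - [0, 0, 0.222]
    - [0, 0, 0.267]
    - [0, 0, 0.267]
    - [0, 0, 0.267]
  linear:
    - [0.026, -0.02, 0]
    - [0.054, -0.039, 0]
    - [0.083, -0.055, 0]
    - [0.112, -0.07, 0]
    - [0.143, -0.083, 0]
    - [0.174, -0.093, 0]
    - [0.174, -0.093, 0]
    - [0.174, -0.093, 0]
  gripper: [-0.39, -0.39, -0.39, -0.39, -0.39, -0.39, -0.39, -0.39]

```text
time: 11.35
ee_pos: [0.5087, -0.3502, 0.0729]
tcp_rot: [0.0, 0.806, 0.592, 0.001]
wrist_force: [1.9, 0.1, 0.1]
finger_gap: 0.0276
grasp_force: 0.0
```

Request:
jog_arm:
  rotation:
    - [0, 0, 0.022]
    - [0, 0, 0.044]
    - [0, 0, 0.067]
    - [0, 0, 0.089]
    - [0, 0, 0.089]
    - [0, 0, 0.089]
    - [0, 0, 0.089]
  linear:
    - [0.016, -0.004, 0]
    - [0.032, -0.008, 0]
    - [0.048, -0.011, 0]
    - [0.065, -0.014, 0]
    - [0.065, -0.014, 0]
    - [0.065, -0.014, 0]
    - [0.065, -0.014, 0]
  gripper: [-0.39, -0.39, -0.39, -0.39, -0.39, -0.39, -0.39]

```text
time: 12.05
ee_pos: [0.5218, -0.3528, 0.0725]
tcp_rot: [-0.0, 0.762, 0.648, 0.001]
wrist_force: [-0.8, 0.1, 0.6]
finger_gap: 0.0278
grasp_force: 0.0
```

Run:
```python
from h import *
s=state();print(s["time"],s["ee_pos"],s["wrist_force"],s["moment"])
im=grab_frame("wrist");cv2.imwrite("pics/w7.png",cv2.resize(im[:,:,::-1],(800,600)))
```

```text
12.05 [ 0.5218 -0.3528  0.0725] [-0.7617  0.1453  0.5827] [-0.0422 -0.0483 -0.0367]
```

View pics/w7.png

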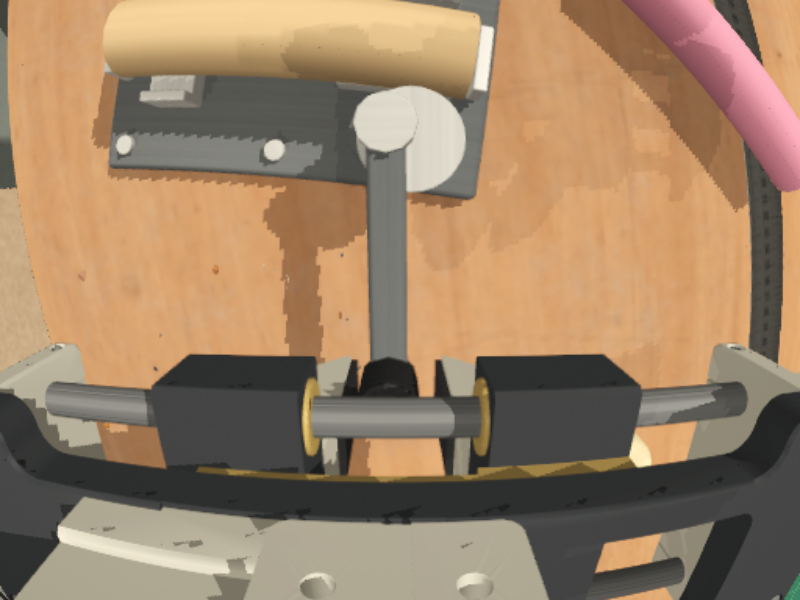

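Knob caged at (388,385), the trailing finger pushing it. No load yet, so I'll carry on in small steps.

Request:
jog_arm:
  rotation:
    - [0, 0, 0.022]
    - [0, 0, 0.044]
    - [0, 0, 0.067]
    - [0, 0, 0.089]
    - [0, 0, 0.089]
    - [0, 0, 0.089]
    - [0, 0, 0.089]
    - [0, 0, 0.089]
  linear:
    - [0.016, -0.002, 0]
    - [0.033, -0.004, 0]
    - [0.05, -0.005, 0]
    - [0.066, -0.005, 0]
    - [0.066, -0.005, 0]
    - [0.066, -0.005, 0]
    - [0.066, -0.005, 0]
    - [0.066, -0.005, 0]
  gripper: [-0.39, -0.39, -0.39, -0.39, -0.39, -0.39, -0.39, -0.39]

```text
time: 12.9
ee_pos: [0.5349, -0.354, 0.0726]
tcp_rot: [-0.0, 0.715, 0.699, 0.001]
wrist_force: [-0.3, -0.3, 0.7]
finger_gap: 0.0279
grasp_force: 0.0
```

Request:
jog_arm:
  rotation:
    - [0, 0, 0.022]
    - [0, 0, 0.044]
    - [0, 0, 0.067]
    - [0, 0, 0.067]
    - [0, 0, 0.067]
    - [0, 0, 0.067]
    - [0, 0, 0.067]
  linear:
    - [0.017, 0, 0]
    - [0.033, 0.001, 0]
    - [0.05, 0.003, 0]
    - [0.05, 0.003, 0]
    - [0.05, 0.003, 0]
    - [0.05, 0.003, 0]
    - [0.05, 0.003, 0]
  gripper: [-0.39, -0.39, -0.39, -0.39, -0.39, -0.39, -0.39]

```text
time: 13.6
ee_pos: [0.545, -0.3531, 0.0726]
tcp_rot: [-0.0, 0.677, 0.736, 0.001]
wrist_force: [-0.2, -0.8, -0.3]
finger_gap: 0.0278
grasp_force: 0.0
```

Request:
jog_arm:
  rotation:
    - [0, 0, 0.017]
    - [0, 0, 0.033]
    - [0, 0, 0.05]
    - [0, 0, 0.067]
    - [0, 0, 0.067]
    - [0, 0, 0.067]
    - [0, 0, 0.067]
  linear:
    - [0.012, 0.0015, 0]
    - [0.025, 0.003, 0]
    - [0.037, 0.005, 0]
    - [0.049, 0.008, 0]
    - [0.049, 0.008, 0]
    - [0.049, 0.008, 0]
    - [0.049, 0.008, 0]
  gripper: [-0.39, -0.39, -0.39, -0.39, -0.39, -0.39, -0.39]

```text
time: 14.3
ee_pos: [0.5548, -0.3515, 0.0725]
tcp_rot: [-0.0, 0.637, 0.771, 0.001]
wrist_force: [-1.2, 0.7, 0.8]
finger_gap: 0.0279
grasp_force: 0.5
```

Request:
jog_arm:
  rotation:
    - [0, 0, 0.017]
    - [0, 0, 0.033]
    - [0, 0, 0.05]
    - [0, 0, 0.067]
    - [0, 0, 0.067]
    - [0, 0, 0.067]
    - [0, 0, 0.067]
  linear:
    - [0.012, 0.003, 0]
    - [0.024, 0.006, 0]
    - [0.036, 0.009, 0]
    - [0.048, 0.013, 0]
    - [0.048, 0.013, 0]
    - [0.048, 0.013, 0]
    - [0.048, 0.013, 0]
  gripper: [-0.39, -0.39, -0.39, -0.39, -0.39, -0.39, -0.39]

```text
time: 15.0
ee_pos: [0.5642, -0.3489, 0.0725]
tcp_rot: [-0.001, 0.596, 0.803, 0.001]
wrist_force: [-4.2, 1.1, 0.8]
finger_gap: 0.0281
grasp_force: 1.6
```

Request:
jog_arm:
  rotation:
    - [0, 0, 0.011]
    - [0, 0, 0.022]
    - [0, 0, 0.033]
    - [0, 0, 0.033]
    - [0, 0, 0.033]
    - [0, 0, 0.033]
    - [0, 0, 0.033]
    - [0, 0, 0.033]
  linear:
    - [0.008, 0.003, 0]
    - [0.016, 0.006, 0]
    - [0.024, 0.008, 0]
    - [0.024, 0.008, 0]
    - [0.024, 0.008, 0]
    - [0.024, 0.008, 0]
    - [0.024, 0.008, 0]
    - [0.024, 0.008, 0]
  gripper: [-0.39, -0.39, -0.39, -0.39, -0.39, -0.39, -0.39, -0.39]

```text
time: 15.8
ee_pos: [0.5685, -0.3473, 0.0724]
tcp_rot: [-0.001, 0.575, 0.818, 0.001]
wrist_force: [-5.7, 1.4, 1.2]
finger_gap: 0.0282
grasp_force: 2.3
```

Run:
```python
from h import *
for i in range(6):
    s=state();print(s["time"],s["ee_pos"],s["wrist_force"],s["grasp_force"]);grab_frame("side")
```

```text
15.8 [ 0.5685 -0.3473  0.0724] [-5.669   1.3547  1.2423] 2.3322366178035736
15.85 [ 0.5685 -0.3473  0.0725] [-5.3051  0.7636  1.9903] 2.3316185921430588
15.9 [ 0.5685 -0.3473  0.0724] [-5.7887  2.0823  1.8069] 2.331060692667961
15.95 [ 0.5685 -0.3473  0.0724] [-5.3128  0.8411  2.71  ] 2.331661507487297
16.0 [ 0.5685 -0.3473  0.0724] [-5.0488  0.9952  1.8398] 2.3316559195518494
16.05 [ 0.5685 -0.3473  0.0724] [-5.0407  1.1089  2.2597] 2.331969514489174
```

Request:
jog_arm:
  rotation:
    - [0, 0, 0.01]
    - [0, 0, 0.02]
    - [0, 0, 0.03]
    - [0, 0, 0.03]
    - [0, 0, 0.03]
    - [0, 0, 0.03]
    - [0, 0, 0.03]
    - [0, 0, 0.03]
  linear:
    - [0.007, 0.003, 0]
    - [0.014, 0.006, 0]
    - [0.021, 0.009, 0]
    - [0.021, 0.009, 0]
    - [0.021, 0.009, 0]
    - [0.021, 0.009, 0]
    - [0.021, 0.009, 0]
    - [0.021, 0.009, 0]
  gripper: [-0.39, -0.39, -0.39, -0.39, -0.39, -0.39, -0.39, -0.39]

```text
time: 16.9
ee_pos: [0.5725, -0.3456, 0.0724]
tcp_rot: [-0.001, 0.555, 0.832, 0.001]
wrist_force: [-6.2, 0.7, 2.6]
finger_gap: 0.028
grasp_force: 2.6
```

Run:
```python
from h import *
F=[]
for i in range(6):
    s=state();F.append(s["wrist_force"]);grab_frame("side")
print(s["time"],s["ee_pos"],s["grasp_force"],np.mean(F,0),np.mean(F,0)@[.92,.39,0])
R=Ro.from_quat(s["tcp_rot"],scalar_first=True);print(R.as_matrix()[:,:2])
```

```text
17.15 [ 0.5725 -0.3456  0.0724] 2.5775304436683655 [-6.2745  1.0276  2.6329] -5.371793917546745
[[-0.3832  0.9237]
 [ 0.9237  0.3832]
 [ 0.0028  0.0001]]
```

Push-back is 5.4 N, which is the target. Backing off, opening and lifting clear.

Request:
jog_arm:
  rotation:
    - [0, 0, 0]
    - [0, 0, 0]
    - [0, 0, 0]
    - [0, 0, 0]
    - [0, 0, 0]
  linear:
    - [-0.008, -0.003, 0]
    - [-0.016, -0.007, 0]
    - [-0.016, -0.007, 0]
    - [-0.016, -0.007, 0]
    - [-0.016, -0.007, 0]
  gripper: [-0.39, -0.3, -0.15, -0.04, -0.04]

```text
time: 17.7
ee_pos: [0.5704, -0.347, 0.0727]
tcp_rot: [-0.0, 0.555, 0.832, 0.001]
wrist_force: [-0.3, -1.4, -1.0]
finger_gap: 0.0436
grasp_force: 0.0
```

Request:
jog_arm:
  rotation:
    - [0, 0, 0]
    - [0, 0, 0]
    - [0, 0, 0]
    - [0, 0, 0]
    - [0, 0, 0]
    - [0, 0, 0]
    - [0, 0, 0]
  linear:
    - [0, 0, 0.05]
    - [0, 0, 0.15]
    - [0, 0, 0.3]
    - [0, 0, 0.5]
    - [0, 0, 0.7]
    - [0, 0, 0.7]
    - [0, 0, 0.7]
  gripper: [-0.04, -0.04, -0.04, -0.04, -0.04, -0.04, -0.04]

```text
time: 18.4
ee_pos: [0.5707, -0.3471, 0.2144]
tcp_rot: [0.001, 0.555, 0.832, 0.001]
wrist_force: [-0.3, 0.5, -0.9]
finger_gap: 0.0441
grasp_force: 0.0
```

Run:
```python
from h import *
s=state();print(s["time"],s["ee_pos"],s["wrist_force"])
im=grab_frame("wrist");cv2.imwrite("pics/w8.png",cv2.resize(im[:,:,::-1],(800,600)))
```

```text
18.4 [ 0.5707 -0.3471  0.2144] [-0.3149  0.4569 -0.8802]
```

View pics/w8.png

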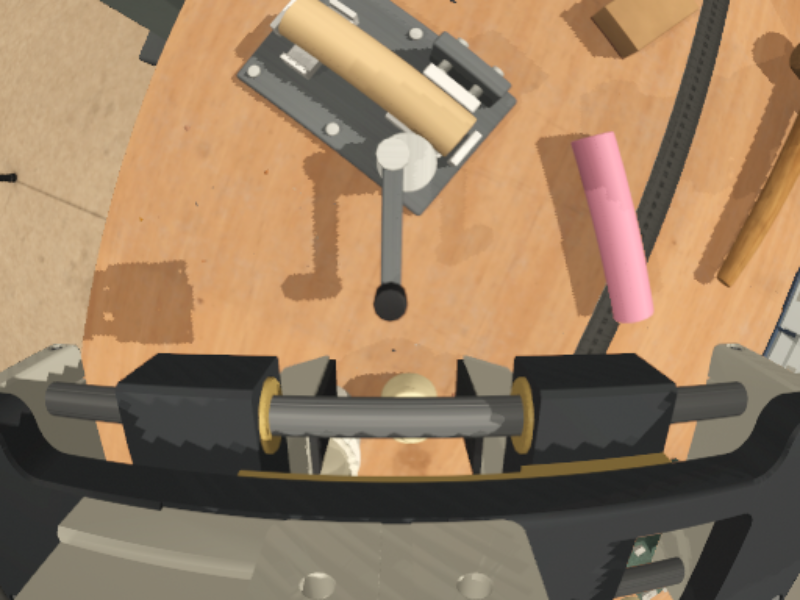

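The roller is held between cam and jaw, the lever is free at (390,300), and the other objects look undisturbed. Handing in.

```bash
python3 -c "
from bench import *
print(arm.finish_job())"
```

```text
the job is handed in; nothing more can be done
None
```

I laid the long roller in the clamp bed, closed the cam to a 5.4 N push-back at the lever (target 5 to 6 N), let go of everything and handed the job in at about 18 s; no verdict came back, and I did not measure the jaw's travel directly.

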